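Click the green filter into the microscope lamp

TASK

Set the microscope's twin lamp to green light: push the green slide in by its pad with your fingertips, past the first click only, then let it go so that it springs back onto its stop pin and stays latched in the middle position, green filter in the window. Do not push it through to the second click (dark window) and do not lift the red stop pins. Leave the amber slide, the slide box, the beaker and the dropper bottle where they are.

Things in the scene. Friction and masses are not known exactly. Their poses are not given: they have to be found in the camera images.
- green_unit: green lamp unit: white housing, x -50 to +100 mm, y +-40 mm in its own frame; black cover 62 mm above its origin with a 28 mm window at x=y=0. Fixed on a 12 mm grey foot plate (origin 12 mm above the table, foot not reaching under the pad). +x is the way its slide is pushed in, z up. Green stripes. The two units stand parallel, 110 mm apart, in either order
- green_pad (a point): centre of the outer (-x) face of the green push pad: a block 50 mm wide (unit's y), 44 mm high, 14 mm thick (x), spanning 42 to 86 mm above the table (centre 64). Slide out: at x=-125, y=0, z=52 mm in the unit's frame. In front of it (-x) is free space, under it only the table. Moves with the slide
- green_slide (a joint): slide travel (m): 0 out (start, white window), grows as pushed to +x, end stop 0.058. Spring pushes it out: 4 N at 0, 6.5 N at 0.025, 10 N at end; each tooth adds up to 3 N. Past 0.025 (first click) it is caught: released between 0.027 and 0.045 it springs back onto the pin at 0.025 (middle, filter in window). Past 0.047: latched at 0.050 (dark), pushing cannot undo it. Released before 0.025: back to 0
- green_pin (a joint): height of the green unit's stop pin (m): brass pin, red knob 14 mm wide, on the cover at x=45, y=24 mm in the unit's frame, knob top 92 mm above the table. 0 = down; a passing tooth lifts it 0.006 and its spring drops it behind the tooth. Not to be lifted by hand
- amber_unit: amber lamp unit: white housing, x -50 to +100 mm, y +-40 mm in its own frame; black cover 62 mm above its origin with a 28 mm window at x=y=0. Fixed on a 12 mm grey foot plate (origin 12 mm above the table, foot not reaching under the pad). +x is the way its slide is pushed in, z up. Orange stripes and pad; not to be used
- amber_pad (a point): centre of the outer (-x) face of the amber (orange) push pad: a block 50 mm wide (unit's y), 44 mm high, 14 mm thick (x), spanning 42 to 86 mm above the table (centre 64). Slide out: at x=-125, y=0, z=52 mm in the unit's frame. In front of it (-x) is free space, under it only the table. Moves with the slide
- amber_slide (a joint): travel of the amber slide in m, same mechanism as the green one; leave it at 0
- amber_pin (a joint): height of the amber unit's stop pin (m): brass pin, red knob 14 mm wide, on the cover at x=45, y=24 mm in the unit's frame, knob top 92 mm above the table. 0 = down; a passing tooth lifts it 0.006 and its spring drops it behind the tooth. Not to be lifted by hand
- slide_box: bystander: blue open box of glass slides, 100 x 85 x 30 mm, loose, origin under its centre
- beaker: bystander: clear empty plastic beaker, 70 mm across, 90 mm high, loose, origin under its centre
- dropper: bystander: small amber bottle with a black cap, 32 mm across, 75 mm high, loose, origin under its centre

How it is judged:
By the outcome, as a careful person would: the job done as asked, in the order asked, and still so for the second after the job is handed in, with the robot touching nothing.
It also fails if it takes over 40 s, if anything falls off the work surface, if the arm or the gripper's body presses on something with over 40 N, if the wrist force passes 120 N, or if a joint passes its speed limit or range.

ROBOT

A 6-joint arm with a two-finger parallel gripper is mounted at the origin on the work surface. World frame = base frame: x ahead of the robot, y to its left, z up, the work surface at z = 0. Lengths are in mm, angles in rad, forces in N, time in s.
With the tool pointing down it reaches from about 350 to 875 mm from the base axis. Payload 4.2 kg.
Tool frame: the origin (TCP) lies midway between the tips of the shut fingers; the grasp point (between the pads) lies 19 mm behind it (arm.grasp_offset is the distance from the TCP to the grasp point, in mm); z points along the fingers, y is the direction in which the jaws open and shut (so a half turn about z gives the same grasp; the last joint's range is limited). The gripper opens to 85 mm and grips with 20 to 120 N. Pads are 22 mm wide; open, the fingers measure 114 mm over their backs; the gripper's body (76 mm by 85 mm) begins 54 mm behind the grasp point. The pads swing forward as they close: fully open they stand 13 mm farther back than shut.
Start: joints at [1.465, 0.385, 0.008, 0, -1.194, -0.259], TCP at [222.944, 583.862, 231.312] pointing down, gripper open.
Joint ranges: [-3.14, 3.14], [-1.21, 2.06], [-1.07, 1.41], [-3.16, 2.05], [-2.99, -0.16], [-3.1, 3.1]. Speed limits (rad/s): [2.79, 2.79, 3.14, 3.14, 3.14, 3.14].

INTERFACE

Orientations are given as a unit quaternion [x, y, z, w].
In Python, from bench import arm gives the robot as it stands.
- The arm moves only by the tool move_arm, never from a script. Its argument "moves" is a list of rows, each an object with "gripper": the gripper's target within -1 to 1 (fully open at 1, half-way at 0, shut at -1); "xyz": the shift along the tool's x, y, z in cm, a list of three; "angular": the turn, a rotation vector about the tool's x, y, z in rad, a list of three. In form: [{"gripper": gripper, "xyz": [dx, dy, dz], "angular": [wx, wy, wz]}, ...]. A call has 1 to 10 rows; each row is the pose to reach, as a shift and turn from the pose commanded when the call began, along the tool's axes at that moment; what a row does not reach only later rows make up. A row lasts 1/8 s, in which the tool goes at most 62.5 mm and 10.7 degrees, less where a joint would pass 70% of its speed; a pose out of reach is approached as far as the arm can. A call with a gripper value outside its range is refused whole. The fingers move at their own pace and stop on an object; the grip force is fixed at half the most. Time passes only in rows, so rows that repeat a pose let the fingers close. It gives the time, the measured TCP pose, the force and the opening at its end, in the units of the state.
- arm.read_state(): the state, without advancing time (a new reading comes with each control period).
- arm.get_image(name): name is "scene" or "top"; returns (picture, depth): 384x512x3 uint8, blue, green, red; 384x512 float32, mm along the optical axis (not along the pixel's ray), 0 where there is no reading.
- arm.get_calibration(name): a dict with "camera_matrix" (3x3 intrinsics, pixels), "k1" (the pictures are not rectified: a ray, as slopes to the right and down, at radius r is drawn at 1 + k1 r^2 times it, then the intrinsics apply), "R" (3x3) and "t" (3): a world point X has camera coordinates R X + t. Camera axes: x right, y down, z forward; pixel columns grow to the right and rows downward; lengths in mm; the calibration is good to about 2 mm. A picture is of the moment at which its call begins. get_calibration takes no time and is no camera call.
- arm.job_done(): hands the job in, once; it reports no verdict.
The state is a dict: "clock": time; "joints": joint angles; "joint_vel": joint speeds; "joint_efforts": joint torques, N m; "position": TCP position; "ee_rot": TCP orientation; "contact_force": force on the tool from outside, world axes, zero at the start; "wrist_torque": the same for the moment, N m; "gripper_width": finger opening in mm.
Only numpy, scipy, OpenCV 4.12 (cv2) and the standard library are available. Lean on these libraries where they do the work, as an engineer would, in place of code of your own. Each camera call takes 0.05 s, during which the arm holds its last target. There are 200 camera calls.

## Working session

There is one attempt and no reset: what is moved stays moved. The work goes in short steps, Python scripts to look and compute and a tool call to move; the robot and the scene stay as the last step left them, time stands still between calls to the robot, and variables do not carry over. Pictures are saved under pics/ and viewed, about 8 in all and at most 12, crops included, and the job is handed in when it is done.

Besides the shell and the picture viewer there is one more tool, called after "Emit:" in YAML: its name, and indented under it one key for each argument. move_arm: Moves the arm, as the interface text tells. Its arguments: {"type":"object","properties":{"moves":{"type":"array","items":{"type":"object","properties":{"gripper":{"type":"number"},"xyz":{"type":"array","items":{"type":"number"}},"angular":{"type":"array","items":{"type":"number"}}}}}},"required":["moves"]}

```bash
mkdir -p pics; cat > h.py <<'E'
import numpy as np, cv2
from bench import arm
def cam(n):
    im,d=arm.get_image(n); return im,d,arm.get_calibration(n)
def world(u,v,z,c):
    """cam pixel + depth -> world"""
    K=np.array(c["camera_matrix"]); k=c["k1"]
    q=np.array([(u-K[0,2])/K[0,0],(v-K[1,2])/K[1,1]])
    p=cv2.undistortPoints(np.array([[[u,v]]],float),K,np.array([k,0,0,0.]))[0,0]
    X=np.array([p[0],p[1],1])*z
    return np.array(c["R"]).T@(X-np.array(c["t"]))
def onplane(u,v,h,c):
    a=world(u,v,100.,c);b=world(u,v,1000.,c)
    return a+(b-a)*(h-a[2])/(b[2]-a[2])
E
python3 - <<'E'
from h import *
print(arm.read_state())
for n in("top","scene"):
    im,d,c=cam(n); cv2.imwrite(f"pics/{n}0.png",cv2.resize(im,None,fx=1.5,fy=1.5,interpolation=cv2.INTER_CUBIC)); np.savez(f"{n}0.npz",im=im,d=d)
    print(n,c)
E
```

```text
{'clock': 0.0, 'joints': array([ 1.46459114e+00,  3.85585620e-01,  6.61302957e-03, -4.88937967e-04,
       -1.19399598e+00, -2.58596716e-01]), 'joint_vel': array([-0.00080348, -0.00045317,  0.00247356,  0.00115332, -0.00112272,
       -0.00082308]), 'joint_efforts': array([-2.22110175e-04, -3.92297137e+01,  1.88398325e+01,  4.18625593e+00,
       -4.66775353e-03,  1.25458364e-06]), 'position': array([222.75591331, 583.32899684, 230.2005239 ]), 'ee_rot': array([ 9.83394045e-01, -1.81479807e-01, -1.43883867e-04,  1.10026525e-03]), 'contact_force': array([ 0.46934755,  0.00629064, -0.06709429]), 'wrist_torque': array([ 0.00050357, -0.00821417,  0.03426209]), 'gripper_width': 85.4709525717683}
top {'camera_matrix': array([[463.73765082,   0.        , 263.12511059],
       [  0.        , 463.73765082, 183.73649657],
       [  0.        ,   0.        ,   1.        ]]), 'k1': -0.11350083743348773, 'R': array([[-0.00538273, -0.99945452,  0.03258358],
       [-0.99769323,  0.00316254, -0.0678101 ],
       [ 0.06767006, -0.03287342, -0.99716603]]), 't': array([  57.75501829,  599.87165558, 1025.48798231])}
scene {'camera_matrix': array([[398.42124676,   0.        , 254.63023171],
       [  0.        , 398.42124676, 188.78307557],
       [  0.        ,   0.        ,   1.        ]]), 'k1': 6.473326053144728e-05, 'R': array([[-0.74137305,  0.67106769, -0.00584392],
       [ 0.48662334,  0.5315678 , -0.69327728],
       [-0.46212955, -0.51682088, -0.72064725]]), 't': array([ 403.36685953, -277.72055497, 1375.12486718])}
```

View pics/top0.png

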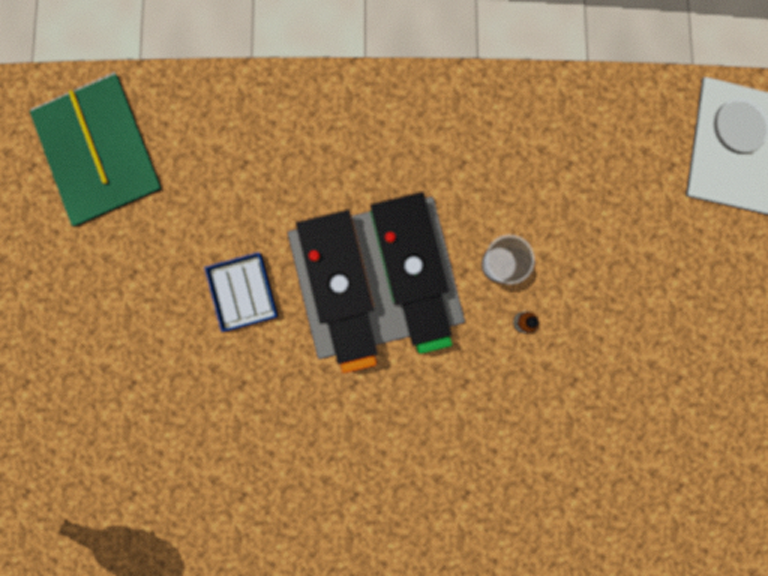

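View pics/scene0.png

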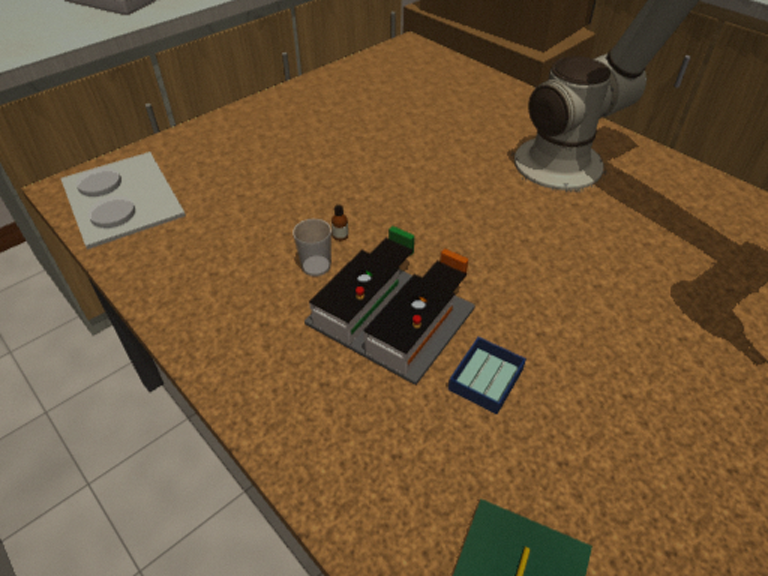

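The top view shows the green unit on the right: pad (434,346), window (413,265) and knob (390,237), in enlarged pixels. Amber is on the left: pad (358,364), window (339,284), knob (314,256). The scene view agrees.

```bash
python3 - <<'E'
from h import *
f=np.load("top0.npz");im=f["im"];d=f["d"];c=arm.get_calibration("top")
P={k:onplane(u/1.5,v/1.5,h,c) for k,(u,v,h) in dict(gw=(413,265,74),aw=(339,284,74),gk=(390,237,92),ak=(314,256,92)).items()}
for k in P: print(k,P[k].round(1))
print("sep",np.linalg.norm(P["gw"]-P["aw"]))
# yaw: knob offset (45,24), neighbour unit direction
for a in"ga":
    v=P[a+"k"]-P[a+"w"]; print("yaw knob",np.arctan2(v[1],v[0])-np.arctan2(24,45),np.hypot(*v[:2]))
v=P["aw"]-P["gw"]; print("yaw sep",np.arctan2(v[1],v[0])-np.pi/2)
hsv=cv2.cvtColor(im,cv2.COLOR_BGR2HSV)
m=cv2.inRange(hsv,(50,120,60),(80,255,255)); m[:, :200]=0; m[:210]=0
ys,xs=np.nonzero(m); print(len(xs),xs.min(),xs.max(),ys.min(),ys.max())
W=np.array([world(x,y,d[y,x],c) for x,y in zip(xs,ys)]); print("pad depth z pct",np.percentile(W[:,2],[5,25,50,75,95]))
r=cv2.minAreaRect(np.c_[xs,ys].astype(np.float32)); b=cv2.boxPoints(r)
for p in b: print(p,onplane(*p,86,c).round(1))
T=W[W[:,2]>78]; yaw=np.arctan2(v[1],v[0])-np.pi/2; ex=np.array([np.cos(yaw),np.sin(yaw)]);ey=np.array([-ex[1],ex[0]])
q=(W[:,:2]-P["gw"][:2]); print("pad rel x",np.percentile(q@ex,[2,50,98]),"y",np.percentile(q@ey,[2,50,98]))
C=(b.mean(0)); 
for n,(u,v) in dict(gw=(275,177),aw=(226,189),cover=(275,155)).items(): print(n,world(u,v,d[v,u],c).round(1))
E
```

```text
gw [611.5  30.8  74. ]
aw [584.7 136.2  74. ]
gk [649.5  63.9  92. ]
ak [623.  170.2  92. ]
sep 108.72659378403259
yaw knob 0.22646299201428993 50.398892218053696
yaw knob 0.23734566322831147 51.25411180510022
yaw sep 0.24879908261881156
157 278 300 224 234
pad depth z pct [76.33951567 84.28928803 85.58791434 86.68826151 88.39813693]
[277.00003 229.00003] [500.2  28.7  86. ]
[299.353  223.4118] [511.6 -18.5  86. ]
[301.00003 230.00003] [497.8 -21.8  86. ]
[278.64706 235.58826] [486.4  25.4  86. ]
pad rel x [-122.84750966 -115.62948428 -109.59047483] y [-21.90815633   0.359012    23.88875   ]
gw [611.7  30.8  62.4]
aw [586.1 136.7  62. ]
cover [658.2  31.1  73.6]
```

Emit:
move_arm:
  moves:
    - {"gripper": -1,"xyz": [4.1,4.8,0],"angular": [0,0,-0.06]}
    - {"gripper": -1,"xyz": [8.2,9.6,0],"angular": [0,0,-0.12]}
    - {"gripper": -1,"xyz": [12.3,14.4,0],"angular": [0,0,-0.18]}
    - {"gripper": -1,"xyz": [16.4,19.2,0],"angular": [0,0,-0.24]}
    - {"gripper": -1,"xyz": [20.5,24.0,0],"angular": [0,0,-0.3]}
    - {"gripper": -1,"xyz": [24.6,28.8,0],"angular": [0,0,-0.36]}
    - {"gripper": -1,"xyz": [28.7,33.6,0],"angular": [0,0,-0.42]}
    - {"gripper": -1,"xyz": [32.8,38.4,0],"angular": [0,0,-0.48]}
    - {"gripper": -1,"xyz": [36.9,43.2,0],"angular": [0,0,-0.54]}
    - {"gripper": -1,"xyz": [40.9,48.3,0],"angular": [0,0,-0.605]}

```text
clock: 1.35
position: [430.5, -7.7, 231.4]
ee_rot: [0.993, 0.121, 0.0, -0.0]
contact_force: [1.4, 1.1, -0.5]
gripper_width: -0.0
```

Emit:
move_arm:
  moves:
    - {"gripper": -1,"xyz": [0,0,0],"angular": [0,0,0]}
    - {"gripper": -1,"xyz": [0,0,0],"angular": [0,0,0]}

```text
clock: 1.6
position: [430.0, -5.9, 230.9]
ee_rot: [0.993, 0.119, -0.0, -0.0]
contact_force: [0.4, -0.2, 0.1]
gripper_width: -0.4
```

```bash
python3 - <<'E'
from h import *
from scipy.spatial.transform import Rotation as R
s=arm.read_state();M=R.from_quat(s["ee_rot"]).as_matrix()
print(s["clock"],s["position"],M.round(3),np.arctan2(M[1,0],M[0,0]),s["contact_force"],s["gripper_width"])
print("to pre-contact (433,-13,52), tool cm",(M.T@(np.array([433,-13,52])-s["position"])/10).round(2))
E
```

```text
1.6 [430.02409712  -5.91582827 230.94874596] [[ 0.972  0.236 -0.001]
 [ 0.236 -0.972  0.   ]
 [-0.001 -0.    -1.   ]] 0.2387151758345423 [ 0.43259326 -0.15294944  0.05783145] -0.3673371231472715
to pre-contact (433,-13,52), tool cm [ 0.14  0.76 17.89]
```

Emit:
move_arm:
  moves:
    - {"gripper": -1,"xyz": [0,0.4,5],"angular": [0,0,0]}
    - {"gripper": -1,"xyz": [0,0.8,9],"angular": [0,0,0]}
    - {"gripper": -1,"xyz": [0,0.8,13],"angular": [0,0,0]}
    - {"gripper": -1,"xyz": [0,0.8,16],"angular": [0,0,0]}
    - {"gripper": -1,"xyz": [0,0.8,17.8],"angular": [0,0,0]}
    - {"gripper": -1,"xyz": [0,0.8,17.8],"angular": [0,0,0]}
    - {"gripper": -1,"xyz": [0,0.8,17.8],"angular": [0,0,0]}

```text
clock: 2.48
position: [432.8, -12.3, 54.0]
ee_rot: [0.993, 0.121, 0.001, -0.0]
contact_force: [-0.1, 0.5, -0.1]
gripper_width: -0.1
```

```bash
python3 - <<'E'
from h import *
s=arm.read_state();print(s["clock"],s["position"],s["contact_force"])
a,_,c=cam("top");b,_,_=cam("scene")
a=cv2.resize(a[130:290,190:390],None,fx=3,fy=3,interpolation=cv2.INTER_CUBIC)
b=cv2.resize(b[100:260,170:340],None,fx=3,fy=3,interpolation=cv2.INTER_CUBIC)[:480,:]
cv2.imwrite("pics/pre_top.png",a);cv2.imwrite("pics/pre_scene.png",b)
E
```

```text
2.475 [432.84466552 -12.25201444  54.04686098] [-0.08954978  0.46998807 -0.13630783]
```

View pics/pre_top.png

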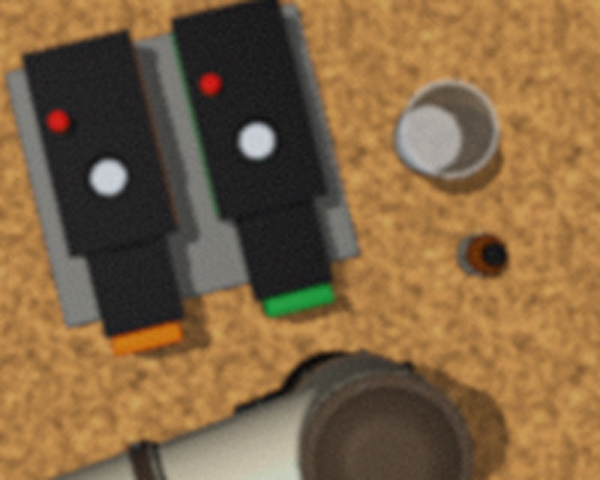

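View pics/pre_scene.png

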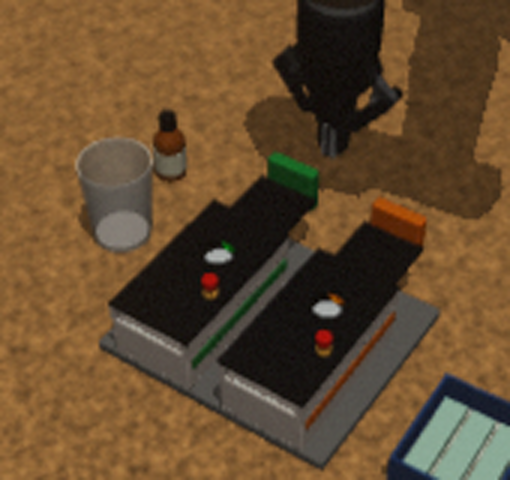

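The fingertips stand in front of the green pad, pad at (298,298) in the top crop and (292,175) in the scene crop. Both windows are white.

Emit:
move_arm:
  moves:
    - {"gripper": -1,"xyz": [1.5,0,0],"angular": [0,0,0]}
    - {"gripper": -1,"xyz": [3,0,0],"angular": [0,0,0]}
    - {"gripper": -1,"xyz": [4,0,0],"angular": [0,0,0]}
    - {"gripper": -1,"xyz": [4,0,0],"angular": [0,0,0]}

```text
clock: 3.08
position: [472.1, -3.7, 53.1]
ee_rot: [0.993, 0.12, 0.0, -0.0]
contact_force: [-0.7, -0.6, 0.0]
gripper_width: -0.3
```

Emit:
move_arm:
  moves:
    - {"gripper": -1,"xyz": [0.2,0,0],"angular": [0,0,0]}
    - {"gripper": -1,"xyz": [0.4,0,0],"angular": [0,0,0]}
    - {"gripper": -1,"xyz": [0.4,0,0],"angular": [0,0,0]}

```text
clock: 3.45
position: [474.9, -3.0, 53.3]
ee_rot: [0.993, 0.12, -0.0, 0.0]
contact_force: [0.4, 0.4, 0.7]
gripper_width: -0.1
```

Emit:
move_arm:
  moves:
    - {"gripper": -1,"xyz": [0.2,0,0],"angular": [0,0,0]}
    - {"gripper": -1,"xyz": [0.4,0,0],"angular": [0,0,0]}
    - {"gripper": -1,"xyz": [0.4,0,0],"angular": [0,0,0]}

```text
clock: 3.82
position: [479.1, -2.0, 53.3]
ee_rot: [0.993, 0.12, 0.0, -0.0]
contact_force: [-0.1, -0.1, 0.1]
gripper_width: -0.1
```

Emit:
move_arm:
  moves:
    - {"gripper": -1,"xyz": [0.2,0,0],"angular": [0,0,0]}
    - {"gripper": -1,"xyz": [0.4,0,0],"angular": [0,0,0]}
    - {"gripper": -1,"xyz": [0.4,0,0],"angular": [0,0,0]}

```text
clock: 4.2
position: [481.5, -1.5, 53.0]
ee_rot: [0.993, 0.12, -0.001, 0.0]
contact_force: [-4.2, -0.4, 3.1]
gripper_width: -0.0
```

Emit:
move_arm:
  moves:
    - {"gripper": -1,"xyz": [0.4,0,0],"angular": [0,0,0]}
    - {"gripper": -1,"xyz": [0.8,0,0],"angular": [0,0,0]}
    - {"gripper": -1,"xyz": [1.2,0,0],"angular": [0,0,0]}
    - {"gripper": -1,"xyz": [1.5,0,0],"angular": [0,0,0]}
    - {"gripper": -1,"xyz": [1.5,0,0],"angular": [0,0,0]}

```text
clock: 4.82
position: [494.9, 1.7, 52.8]
ee_rot: [0.993, 0.119, -0.003, 0.0]
contact_force: [-6.0, -1.6, 3.6]
gripper_width: 0.0
```

Emit:
move_arm:
  moves:
    - {"gripper": -1,"xyz": [0.3,0,0],"angular": [0,0,0]}
    - {"gripper": -1,"xyz": [0.6,0,0],"angular": [0,0,0]}
    - {"gripper": -1,"xyz": [0.6,0,0],"angular": [0,0,0]}

```text
clock: 5.2
position: [500.7, 3.1, 52.7]
ee_rot: [0.993, 0.119, -0.003, 0.0]
contact_force: [-7.0, -1.9, 3.6]
gripper_width: -0.0
```

Emit:
move_arm:
  moves:
    - {"gripper": -1,"xyz": [0.3,0,0],"angular": [0,0,0]}
    - {"gripper": -1,"xyz": [0.6,0,0],"angular": [0,0,0]}
    - {"gripper": -1,"xyz": [0.6,0,0],"angular": [0,0,0]}

```text
clock: 5.58
position: [506.8, 4.6, 52.7]
ee_rot: [0.993, 0.119, -0.003, 0.0]
contact_force: [-7.1, -0.1, 3.5]
gripper_width: 0.0
```

```bash
python3 - <<'E'
from h import *
s=arm.read_state();print(s["clock"],s["position"],s["contact_force"], "push from contact", (s["position"][:2]-[480.5,-1.7])@[.972,.236])
b,_,_=cam("scene")
cv2.imwrite("pics/mid_scene.png",cv2.resize(b[100:260,170:340],None,fx=3,fy=3,interpolation=cv2.INTER_CUBIC))
E
```

```text
5.575 [506.81355915   4.58624644  52.72692018] [-7.07156903 -0.12610453  3.48333604] push from contact 27.060333658093686
```

View pics/mid_scene.png

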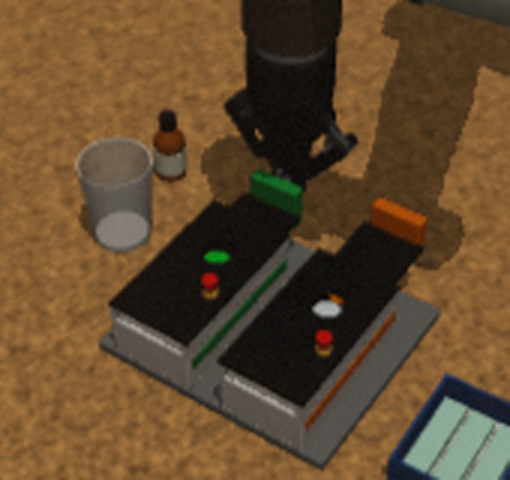

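The green filter is in the window at (217,257) with the push at about 27 mm. I'll go on to about 34 mm, then retreat slowly.

Emit:
move_arm:
  moves:
    - {"gripper": -1,"xyz": [0.3,0,0],"angular": [0,0,0]}
    - {"gripper": -1,"xyz": [0.5,0,0],"angular": [0,0,0]}
    - {"gripper": -1,"xyz": [0.7,0,0],"angular": [0,0,0]}
    - {"gripper": -1,"xyz": [0.7,0,0],"angular": [0,0,0]}

```text
clock: 6.12
position: [513.2, 6.2, 52.7]
ee_rot: [0.993, 0.119, -0.003, 0.0]
contact_force: [-6.6, -1.6, 3.8]
gripper_width: -0.1
```

Emit:
move_arm:
  moves:
    - {"gripper": -1,"xyz": [-0.3,0,0],"angular": [0,0,0]}
    - {"gripper": -1,"xyz": [-0.6,0,0],"angular": [0,0,0]}
    - {"gripper": -1,"xyz": [-0.9,0,0],"angular": [0,0,0]}
    - {"gripper": -1,"xyz": [-1.2,0,0],"angular": [0,0,0]}
    - {"gripper": -1,"xyz": [-1.5,0,0],"angular": [0,0,0]}
    - {"gripper": -1,"xyz": [-1.5,0,0],"angular": [0,0,0]}

```text
clock: 6.88
position: [502.1, 3.8, 53.6]
ee_rot: [0.993, 0.12, 0.001, -0.0]
contact_force: [0.7, -0.5, 0.4]
gripper_width: 0.2
```

Emit:
move_arm:
  moves:
    - {"gripper": -1,"xyz": [-2,0,0],"angular": [0,0,0]}
    - {"gripper": -1,"xyz": [-4,0,0],"angular": [0,0,0]}
    - {"gripper": -1,"xyz": [-6,0,0],"angular": [0,0,0]}
    - {"gripper": -1,"xyz": [-7,0,0],"angular": [0,0,0]}
    - {"gripper": -1,"xyz": [-7,0,0],"angular": [0,0,0]}

```text
clock: 7.5
position: [433.5, -13.1, 53.6]
ee_rot: [0.993, 0.12, 0.001, -0.0]
contact_force: [1.3, 0.4, 0.4]
gripper_width: -0.1
```

```bash
python3 - <<'E'
from h import *
s=arm.read_state();print(s["clock"],s["position"],s["contact_force"])
a,_,c=cam("top");b,_,_=cam("scene")
a=cv2.resize(a[130:290,190:355],None,fx=2.4,fy=2.4,interpolation=cv2.INTER_CUBIC)
b=cv2.resize(b[100:260,170:335],None,fx=2.4,fy=2.4,interpolation=cv2.INTER_CUBIC)
cv2.imwrite("pics/post.png",np.hstack([a,b]))
E
```

```text
7.5 [433.52465678 -13.10113735  53.58898469] [1.33002817 0.38078431 0.4483348 ]
```

View pics/post.png

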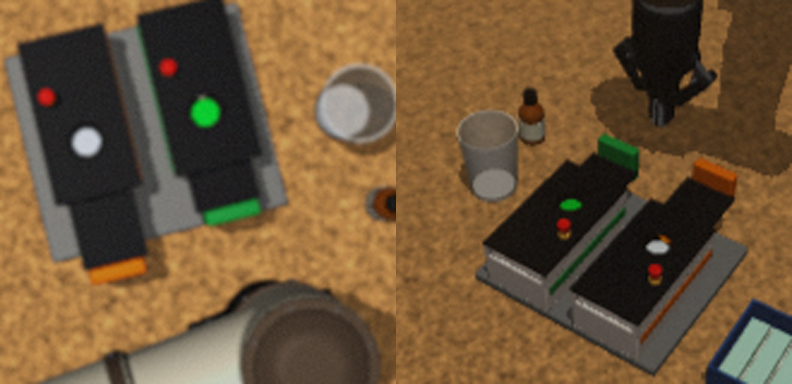

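The slide stayed in after release: green window at (205,113), green pad at (232,211). The amber unit is unchanged, with a white window at (87,142). The arm is clear.

```bash
python3 -c "
from bench import arm
print(arm.job_done())"
```

```text
the job is handed in; nothing more can be done
None
```

The twin lamp is set to green, and the job is handed in at about 7.6 s. With the fingers shut, I pushed the green slide in by its pad to about 34 mm of travel, past the first click and well short of the second. I then backed off, and the slide stayed in.

- **Latch:** the last pictures show the green filter filling the window, with the green pad still in. The contact force dropped to about zero as the fingers left the pad.
- **Travel:** the 34 mm comes from the arm's position after first contact, good to about 1 mm. I didn't measure the latched position in mm.
- **Forces:** the readings between moves stayed under about 8 N.
- **Everything else:** the amber slide is still out with a white window, and the stop pins are down. The slide box, beaker and dropper bottle look unmoved. The arm ended about 5 cm clear of the pad.

No check failed or disagreed.

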